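# Lock the board rack's hold-down bar with its spring clip

### The arm

A 6-joint arm with a two-finger parallel gripper is mounted at the origin on the work surface. World frame = base frame: x ahead of the robot, y to its left, z up, the work surface at z = 0. Lengths are in m, angles in rad, forces in N, time in s.
With the tool pointing down it reaches from about 0.325 to 0.9 m from the base axis. Payload 3.5 kg.
Tool frame: the origin (TCP) lies at the very end of the fingers, on their centre line; the grasp point (between the pads) lies 19 mm behind it; z points along the fingers, y is the direction in which the jaws open and shut (so a half turn about z gives the same grasp; the last joint's range is limited). The gripper opens to 85 mm and grips with 20 to 120 N. Pads are 22 mm wide; open, the fingers measure 114 mm over their backs; the gripper's body (76 mm by 85 mm) begins 54 mm behind the grasp point. The pads swing forward as they close: fully open they stand 13 mm farther back than shut.
Start: joints at [1.237, 0.276, -0.026, 1.268, 0, 1.467], TCP at [0.143, 0.608, 0.231] pointing down, gripper open.
Joint ranges: [-3.12, 3.12], [-0.85, 1.88], [-1.08, 1.24], [-1.95, 2.15], [-1.57, 1.53], [-3.14, 3.14]. Speed limits (rad/s): [2.57, 2.57, 3.14, 3.14, 3.14, 3.14].

### API

Orientations are given as a unit quaternion [x, y, z, w].
In Python, from bench import robot gives the robot as it stands.
- The arm moves only by the tool arm_command, never from a script. Its argument "rows" is a list of rows, each a list of 6 numbers: the shift along the tool's x, y, z scaled (see below), then the turn, a rotation vector about the tool's x, y, z scaled (see below). A call has 1 to 8 rows; each row is the pose to reach, as a shift and turn from the pose measured when the call began, along the tool's axes at that moment; what a row does not reach only later rows make up. The controller multiplies each number of a shift by 400 mm and each number of a turn by 90 degrees. A row lasts 1/10 s, in which the tool goes at most 50 mm and 8.59 degrees, less where a joint would pass 70% of its speed; a pose out of reach is approached as far as the arm can. A call with a number of a shift or a turn outside -1 to 1 is refused whole. A call with a gripper value outside its range is refused whole. "claw" is the gripper command: -1 is shut, 1 is fully open, values between are in proportion, set as the call begins (left out, the last holds). The fingers move at their own pace and stop on an object; the grip force is fixed at half the most. Time passes only in rows, so rows that repeat a pose let the fingers close. It gives the time, the measured TCP pose, the force and the opening at its end, in the units of the state.
- robot.read_state(): the state, without advancing time (a new reading comes with each control period).
- robot.capture(name): name is "side" or "top"; returns the picture (384x512x3 uint8, red, green, blue); there is no depth.
- robot.calibration(name): a dict with "fx", "fy", "cx", "cy" (pixels), "R" (3x3) and "t" (3): a world point X has camera coordinates R X + t. Camera axes: x right, y down, z forward; pixel columns grow to the right and rows downward; lengths in m; the calibration is good to about 2 mm. A picture is of the moment at which its call begins. calibration takes no time and is no camera call.
- robot.sign_off(): hands the job in, once; it reports no verdict.
Trained networks look in the newest picture that a camera, given by its name, has taken for a name from the list of things; names that differ only in an ending like _2 or _b are one class to them, and where a whole thing is asked for, a point or a joint stands for the part that bears it (a point fixed in the world has none). Each returns a list of dicts, best first, with "p" (0 to 1); they miss things now and then, are a little off and sometimes report something else, mostly with a low value. They report only what shows in the picture. A call takes as long as a camera call. They do not tell look-alikes from the thing itself.
- robot.outline_of(query, camera): "pixels" (384x512 bool, what is visible of it).
- robot.spot_point(query, camera): "centre" ([x, y, z] in m, in world coordinates, good to about 4 mm: a listed point, or the origin of a listed thing).
The state is a dict: "time_s": time; "joint_pos": joint angles; "dq": joint speeds; "tau": joint torques, N m; "position": TCP position; "ee_rot": TCP orientation; "force": force on the tool from outside, world axes, zero at the start; "torque": the same for the moment, N m; "grip_width": opening from 0.0 (shut) to 1.0 (fully open).
Only numpy, scipy, OpenCV 4.12 (cv2) and the standard library are available. Lean on these libraries where they do the work, as an engineer would, in place of code of your own. Each camera call takes 0.05 s, during which the arm holds its last target. There are 200 camera calls.

### The job

Get the circuit-board rack ready for transport: swing its hold-down bar fully down over the locking pin, then take the larger of the two hairpin spring clips, feel its straight leg into the pin's cross-hole (the pin has been left turned to one side, so swing it round with the leg) and push the clip until it snaps fully home round the pin. Do not force anything, and leave the smaller clip where it lies.

Things in the scene. Friction and masses are not known exactly. Their poses are not given: they have to be found in the camera images.
- rack: Fixed aluminium rack with six upright green boards, 150 x 226 mm, 79 mm high; origin under its centre, z up. The hold-down bar's hinge is at its -y end, the locking pin at its +y end, 180 mm apart; shut, the bar lies along +y from hinge to pin. Beyond the pin (+y) is open space: room there for the clip and fingers.
- pin_hole (a point): Centre of the cross-hole of the upright steel locking pin, on the pin's axis, 88.8 mm above the bench; axes as the rack's, not the hole's. Pin 18 mm in diameter; hole 5.8 mm wide, 6.5 mm high, lightly chamfered, its bottom 0.6 mm above the shut bar. At the start the pin is turned 26 to 49 degrees to one side: the face towards +y is plain, the hole's mouth 4 to 7 mm beside it.
- pin_top (a point): Centre of the pin's top, 13.7 mm above pin_hole; axes as the rack's. A dark slot across it runs along the hole. The pin turns in its bush with some drag (0.035 N m, about 4 N sideways at its face): a leg whose tip has dropped 2 mm or more into the mouth swings the pin into line when moved back to the pin's axis and 2 mm beyond, and then goes straight through.
- bar_hinge (a point): Point on the hinge axis (rack x) of the hold-down bar, at mid-thickness, 82.5 mm above the bench; axes as the rack's. The steel bar is 200 mm long from here, 28 mm wide (42 mm at the eye that goes over the pin), 5 mm thick. Its upper face can be pushed with closed fingertips, for instance 150 mm from the hinge.
- hold_bar (a joint): Angle of the bar, rad: 0 = fully down, level over the boards, at a firm stop; grows as the free end lifts (1.57 upright). Starts at 0.9 to 1.3. Stiff hinge: it stays where it is left and takes 1 to 4 N to push at 150 mm.
- clip_loop (a point): Centre of the larger spring clip's loop, where to grip it: the clip lies flat on the bench, its loop a two-turn eye 34 mm long (x), 20 mm wide (y), 8 mm high, so this point is 4 mm above the bench. Axes of the clip: x from the loop to the leg tips, z up. 4 mm steel wire, 104 mm long in all, about 35 g.
- clip_seat (a point): Point on the axis of the larger clip's straight leg that is at pin_hole when the clip is home: 51 mm ahead (x) of clip_loop, 8 mm to its right (-y), 2 mm lower. The sprung leg on the +y side has a round waist for the pin, centred here, behind a bulge and a flare: it meets the pin when this point is 22 mm short, rides over it under about 8 N of push, and snaps home.
- clip_tip (a point): Round tip of the larger clip's straight leg (4 mm wire), on the leg's axis: 36 mm ahead (x) of clip_seat; axes as the clip's.
- small_clip_mid (a point): Middle of the smaller spring clip, same shape, 60 mm long, 2.5 mm wire, lying flat on the bench; not to be used or moved.
Mind the look-alikes: they are no part of the job. Leave any black or purple look-alike of the part that bears clip_loop alone.

How it is judged:
On the way, in this order (a step that is already met when the one before it is completed fails the run):
1. the hold-down bar is fully down over the locking pin (value of joint hold_bar below 0.03 rad), for 0.2 s.
2. the clip's straight leg is in the cross-hole and the pin has snapped into the clip's round waist (distance between clip_seat and pin_hole below 0.0045 m), for 0.2 s.
At the end, for the whole second after the job is handed in: The bar is fully down (under 0.03 rad) and the clip is snapped home and let go: clip_seat within 4.5 mm of pin_hole, clip at rest (value of joint hold_bar below 0.03 rad and distance between clip_seat and pin_hole below 0.0045 m and linear speed of clip below 0.02 m/s); the robot touches nothing.
It fails at once if the clip is forced: pressed against the pin, bar or rack with more than 25 N (contact force between clip and rack above 25 N).
It fails at once if the fingers press on the bar, the boards or the rack with more than 40 N (contact force between the fingers and rack above 40 N).
It fails at once if the smaller clip is moved by more than 20 mm (distance of small_clip_mid from where it was at the start of the episode above 0.02 m).
It also fails if it takes over 72 s, if anything falls off the work surface, if the arm or the gripper's body presses on something with over 40 N, if the wrist force passes 120 N, or if a joint passes its speed limit or range.

## Working session

There is one attempt and no reset: what is moved stays moved. The work goes in short steps, Python scripts to look and compute and a tool call to move; the robot and the scene stay as the last step left them, time stands still between calls to the robot, and variables do not carry over. Pictures are saved under pics/ and viewed, about 8 in all and at most 12, crops included, and the job is handed in when it is done.

Besides the shell and the picture viewer there is one more tool, called after "Call:" as name(argument=value, ...), one argument or row to a line, values as JSON. arm_command: Moves the arm, as the interface text tells. Its arguments: {"type":"object","properties":{"rows":{"type":"array","items":{"type":"array","items":{"type":"number","minimum":-1,"maximum":1}}},"claw":{"type":"number"}},"required":["rows"]}

```bash
mkdir -p pics; ls; python3 - <<'E'
from bench import robot
import cv2,numpy as np
s=robot.read_state();print(s)
for c in("side","top"):
    im=robot.capture(c);cv2.imwrite(f"pics/{c}0.png",im[:,:,::-1])
    k=robot.calibration(c);print(c,k['fx'],k['cx'],k['cy'],np.round(k['R'],3).tolist(),np.round(k['t'],3).tolist(),"campos",np.round(-np.array(k['R']).T@np.array(k['t']),3))
    for q in("rack","pin_top","pin_hole","bar_hinge","clip_loop","clip_seat","clip_tip","small_clip_mid"):
        print(c,q,[(round(d['p'],2),np.round(d['centre'],4).tolist()) for d in robot.spot_point(q,c)][:4])
a=cv2.imread("pics/side0.png");b=cv2.imread("pics/top0.png")
cv2.imwrite("pics/both0.png",cv2.resize(np.hstack([a,b]),(800,300),interpolation=cv2.INTER_AREA))
E
```

```text
pics
{'time_s': 0.0, 'joint_pos': array([ 1.23657420e+00,  2.77140804e-01, -2.78974432e-02,  1.26801480e+00,
        2.33875807e-05,  1.46740319e+00]), 'dq': array([-6.28948037e-04, -3.01407339e-04,  4.65455288e-04,  6.83130346e-04,
        6.40495350e-05, -1.12219293e-03]), 'tau': array([-7.77424411e-04, -4.45511520e+01,  2.95202494e+01,  1.66575290e-02,
       -2.32256718e-05,  2.13688395e-06]), 'position': array([0.14272857, 0.6076728 , 0.23014707]), 'ee_rot': array([ 1.15158372e-01,  9.93346503e-01, -1.09891840e-03, -2.56343435e-04]), 'force': array([ 0.35781809,  0.79542124, -0.47303244]), 'torque': array([-0.00507053,  0.03272334, -0.03335751]), 'grip_width': 0.9980914901914665}
side 466.509603125355 252.46728519636795 194.83721472463907 [[-0.929, -0.37, 0.015], [-0.272, 0.654, -0.706], [0.251, -0.66, -0.708]] [0.538, 0.113, 1.034] campos [0.271 0.807 0.804]
side rack [(0.87, [0.564, -0.0652, 0.0048])]
side pin_top [(0.98, [0.5544, 0.0246, 0.1031]), (0.36, [0.5528, 0.0253, 0.0919])]
side pin_hole [(0.95, [0.5571, 0.0247, 0.0898])]
side bar_hinge [(0.64, [0.5675, -0.153, 0.0814]
[... 645 characters left out ...]
.111 1.083]
top rack [(0.84, [0.562, -0.0674, 0.0056])]
top pin_top [(0.72, [0.5566, 0.0233, 0.1016])]
top pin_hole [(0.87, [0.556, 0.0262, 0.0869])]
top bar_hinge [(0.86, [0.5635, -0.1541, 0.0831])]
top clip_loop [(0.62, [0.549, 0.2125, 0.0031]), (0.56, [0.5547, 0.4121, 0.0041]), (0.53, [0.3724, 0.4331, 0.0023]), (0.4, [0.647, 0.3159, 0.0012])]
top clip_seat [(0.63, [0.6054, 0.4208, 0.0056]), (0.63, [0.4136, 0.4088, 0.0044]), (0.45, [0.5904, 0.3232, 0.0023]), (0.44, [0.5586, 0.0261, 0.0907])]
top clip_tip [(0.63, [0.6316, 0.1705, 0.0056]), (0.5, [0.4479, 0.3984, 0.0033]), (0.48, [0.5589, 0.3226, 0.0022]), (0.43, [0.639, 0.4266, 0.0026])]
top small_clip_mid [(0.47, [0.4366, 0.2954, 0.0039])]
```

View pics/side0.png

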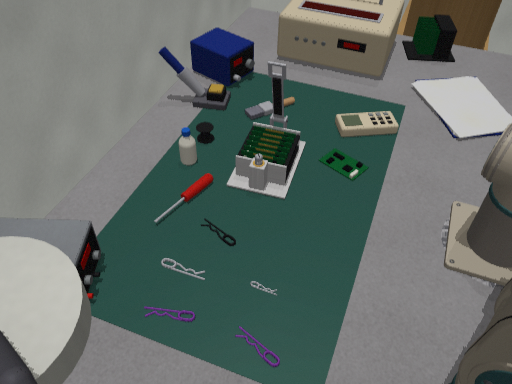

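View pics/top0.png

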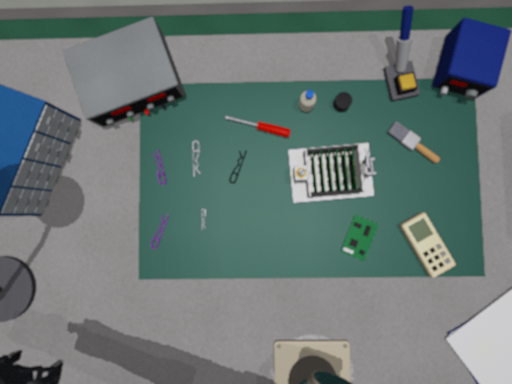

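The silver clip at side (183,268) / top (196,158) fits as the larger steel one. Black at side (218,232) and purple at (170,314) and (257,346) are look-alikes, and the small silver one is at (263,288). I'll confirm with a crop.

```bash
cat > h.py <<'E'
import numpy as np,cv2
from bench import robot
def proj(X,c):
    k=robot.calibration(c);p=np.array(k['R'])@np.array(X,float)+np.array(k['t']);return np.array([k['fx']*p[0]/p[2]+k['cx'],k['fy']*p[1]/p[2]+k['cy']])
def ray(px,c,z):
    k=robot.calibration(c);R=np.array(k['R']);o=-R.T@np.array(k['t']);d=R.T@np.array([(px[0]-k['cx'])/k['fx'],(px[1]-k['cy'])/k['fy'],1]);return o+d*(z-o[2])/d[2]
def tri(ps,pt):
    A=[];b=[]
    for px,c in((ps,"side"),(pt,"top")):
        o=ray(px,c,1.5);d=ray(px,c,0)-o;d/=np.linalg.norm(d);P=np.eye(3)-np.outer(d,d);A.append(P);b.append(P@o)
    A=np.vstack(A);b=np.hstack(b);x=np.linalg.lstsq(A,b,rcond=None)[0];return x,np.linalg.norm(A@x-b)
def crop(im,x0,y0,w,h,s):
    return cv2.resize(im[y0:y0+h,x0:x0+w],None,fx=s,fy=s,interpolation=cv2.INTER_CUBIC)
E
python3 - <<'E'
from h import *
a=cv2.imread("pics/side0.png");b=cv2.imread("pics/top0.png")
r1=np.hstack([crop(a,150,250,64,37,6),crop(b,165,135,64,37,6)])
r2=np.hstack([crop(a,230,140,64,60,6),crop(b,280,140,64,60,6)])
cv2.imwrite("pics/c1.png",np.vstack([r1,r2]))
for c in("side","top"):
  im=robot.capture(c)
  for d in robot.outline_of("clip_loop",c):
    ys,xs=np.nonzero(d['pixels']);print(c,round(d['p'],2),xs.min(),xs.max(),ys.min(),ys.max(),len(xs),im[ys,xs].mean(0).round())
E
```

```text
side 0.6 177 192 311 319 60 [ 98.  48. 125.]
side 0.59 209 234 224 244 110 [23. 29. 29.]
side 0.59 243 278 330 365 224 [ 92.  56. 120.]
side 0.51 162 186 258 272 94 [129. 132. 136.]
top 0.63 192 200 141 170 186 [119. 133. 131.]
top 0.63 231 236 172 183 27 [56. 81. 74.]
top 0.52 155 165 155 184 117 [ 96.  77. 125.]
top 0.5 151 165 222 247 18 [102.  75. 130.]
```

View pics/c1.png

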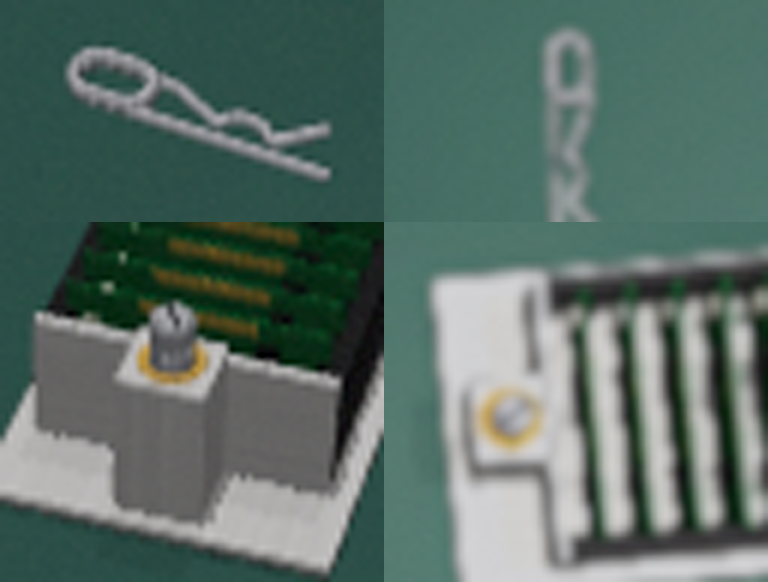

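The silver clip is confirmed: loop at side (169,263), straight-leg tip at (204.5,279), sprung leg on the far side. The pin is at side (259,157). Next I'll work out the bar angle and clip pose.

```bash
python3 - <<'E'
from h import *
H=np.array([.5655,-.1535,.0825]);P=np.array([.5557,.0245,.0888]);u=P-H;u[2]=0;u/=np.linalg.norm(u);print("u",u,"yaw",np.degrees(np.arctan2(-u[0],u[1])))
for f in np.arange(.9,1.35,.1):
    e=H+.2*(u*np.cos(f)+np.array([0,0,np.sin(f)]));print(round(f,2),proj(e,"side").round(1),proj(e,"top").round(1))
print("H",proj(H,"side"),proj(H,"top"))
for c in("side","top"):
  robot.capture(c)
  for d in robot.outline_of("hold_bar",c)[:2]:
    ys,xs=np.nonzero(d['pixels']);print(c,round(d['p'],2),xs.min(),xs.max(),ys.min(),ys.max(),xs[ys==ys.min()],len(xs))
l=ray((168.8,262.8),"side",.004);t=ray((204.5,279),"side",.002);print("clip",l,t)
d=t-l;print("heading",np.degrees(np.arctan2(d[1],d[0]))+np.degrees(np.arctan2(8,87)),np.hypot(d[0],d[1]))
E
```

```text
u [-0.05497293  0.99848785  0.        ] yaw 3.1513052459931377
0.9 [267.8  91.6] [330.8 163.1]
1.0 [270.2  83.2] [339.1 161.9]
1.1 [272.7  75.3] [348.1 160.7]
1.2 [275.2  68. ] [357.5 159.5]
1.3 [277.8  61.4] [367.2 158.5]
H [279.54994739 118.65744563] [368.64810551 167.58581737]
side 0.86 268 285 61 122 [270] 744
top 0.63 289 374 143 202 [363 364 365 366 367 368] 4366
top 0.53 364 373 149 171 [366 367] 140
clip [0.64288036 0.31727859 0.004     ] [0.55626956 0.32442086 0.002     ]
heading 180.53963018195503 0.08690479011703241
```

```bash
cat >> h.py <<'E'
from scipy.spatial.transform import Rotation as Ro
def go(*targets):
    """each target: x,y,z,heading(deg) of tool y, tool down -> row in tool units"""
    s=robot.read_state();p=np.array(s['position']);R=Ro.from_quat(s['ee_rot'])
    print("t",round(s['time_s'],2),"p",p.round(4),"head",round(np.degrees(np.arctan2(R.as_matrix()[1,1],R.as_matrix()[0,1])),2),"F",np.round(s['force'],1),"gw",round(s['grip_width'],3))
    for x,y,z,h in targets:
        h=np.radians(h);Y=np.array([np.cos(h),np.sin(h),0]);Z=np.array([0,0,-1.]);T=Ro.from_matrix(np.column_stack([np.cross(Y,Z),Y,Z]))
        print(np.r_[R.inv().apply(np.array([x,y,z])-p)/.4,(R.inv()*T).as_rotvec()/(np.pi/2)].round(4).tolist())
E
python3 -c "
from h import *
go((.35,.234,.36,84),(.5635,-.145,.36,93))"
```

```text
t 1.3 p [0.143  0.6084 0.2313] head 76.78 F [-0.7  0.9  0.4] gw 0.999
[-0.718, -0.7928, -0.3217, -0.0, -0.0, -0.0803]
[-1.4543, -1.5931, -0.3217, -0.0, -0.0, -0.1803]
```

Call:
arm_command(
  rows=[
    [-0.718, -0.793, -0.32, 0, 0, -0.08],
    [-0.718, -0.793, -0.32, 0, 0, -0.08],
    [-0.718, -0.793, -0.32, 0, 0, -0.08],
    [-0.718, -0.793, -0.32, 0, 0, -0.08],
    [-0.718, -0.793, -0.32, 0, 0, -0.08],
    [-0.718, -0.793, -0.32, 0, 0, -0.08],
    [-0.718, -0.793, -0.32, 0, 0, -0.08],
    [-0.85, -0.93, -0.32, 0, 0, -0.1],
  ],
  claw=-1,
)

```text
time_s: 2.1
position: [0.3305, 0.2707, 0.3414]
ee_rot: [0.036, 0.999, 0.001, 0.001]
force: [1.5, 0.3, 0.9]
grip_width: 0.001
```

```bash
python3 -c "
from h import *
go((.5635,-.145,.36,93))"
```

```text
t 2.1 p [0.3305 0.2707 0.3414] head 85.86 F [1.5 0.3 0.9] gw 0.001
[-0.656, -0.9946, -0.0467, 0.001, 0.0016, -0.0793]
```

Call:
arm_command(
  rows=[
    [-0.656, -0.995, -0.047, 0, 0, -0.08],
    [-0.656, -0.995, -0.047, 0, 0, -0.08],
    [-0.656, -0.995, -0.047, 0, 0, -0.08],
    [-0.656, -0.995, -0.047, 0, 0, -0.08],
    [-0.656, -0.995, -0.047, 0, 0, -0.08],
    [-0.656, -0.995, -0.047, 0, 0, -0.08],
    [-0.656, -0.995, -0.047, 0, 0, -0.08],
    [-0.656, -0.995, -0.047, 0, 0, -0.08],
  ],
)

```text
time_s: 2.9
position: [0.5231, -0.074, 0.3569]
ee_rot: [-0.026, 1.0, 0.001, 0.002]
force: [1.2, 0.9, 0.9]
grip_width: -0.001
```

```bash
python3 -c "
from h import *
go((.5635,-.145,.36,93),(.5635,-.145,.23,93))"
```

```text
t 2.9 p [ 0.5231 -0.074   0.3569] head 93.03 F [1.2 0.9 0.9] gw -0.001
[-0.0915, -0.1827, -0.0077, 0.0009, 0.0022, 0.0003]
[-0.0903, -0.1832, 0.3173, 0.0009, 0.0022, 0.0003]
```

Call:
arm_command(
  rows=[
    [-0.092, -0.183, -0.008, 0, 0.002, 0],
    [-0.092, -0.183, -0.008, 0, 0.002, 0],
    [-0.092, -0.183, -0.008, 0, 0.002, 0],
    [-0.09, -0.183, 0.1, 0, 0.002, 0],
    [-0.09, -0.183, 0.2, 0, 0.002, 0],
    [-0.09, -0.183, 0.317, 0, 0.002, 0],
    [-0.09, -0.183, 0.317, 0, 0.002, 0],
    [-0.09, -0.183, 0.317, 0, 0.002, 0],
  ],
)

```text
time_s: 3.7
position: [0.5625, -0.1441, 0.2301]
ee_rot: [-0.027, 1.0, 0.001, -0.001]
force: [0.8, -0.2, 0.8]
grip_width: 0.003
```

```bash
python3 -c "
from h import *
H=np.array([.5655,-.1535,.0825]);u=np.array([-.055,.9985,0]);z=np.array([0,0,1.])
T=[]
for f in (1.25,1.15,1.05,.95,.85,.75,.65,.55,.45,.35,.25,.15):
    f-=.05
    C=H+.15*(u*np.cos(f)+z*np.sin(f))+.0025*(-u*np.sin(f)+z*np.cos(f))-.012*u; T.append((*C,93.1))
go(*T)"
```

```text
t 3.7 p [ 0.5625 -0.1441  0.2301] head 93.07 F [ 0.8 -0.2  0.8] gw 0.003
[-0.0061, 0.0761, 0.0174, 0.0015, -0.0011, -0.0004]
[-0.0061, 0.1105, 0.0322, 0.0015, -0.0011, -0.0004]
[-0.0061, 0.1433, 0.0504, 0.0015, -0.0011, -0.0004]
[-0.0061, 0.1741, 0.0718, 0.0015, -0.0011, -0.0004]
[-0.0061, 0.2026, 0.0961, 0.0015, -0.0011, -0.0004]
[-0.0061, 0.2286, 0.1232, 0.0015, -0.0011, -0.0004]
[-0.0061, 0.2517, 0.1527, 0.0015, -0.0011, -0.0004]
[-0.0061, 0.2718, 0.1844, 0.0015, -0.0011, -0.0004]
[-0.0061, 0.2885, 0.2179, 0.0015, -0.0011, -0.0004]
[-0.0062, 0.3019, 0.2529, 0.0015, -0.0011, -0.0004]
[-0.0062, 0.3117, 0.2891, 0.0015, -0.0011, -0.0004]
[-0.0063, 0.3178, 0.3261, 0.0015, -0.0011, -0.0004]
```

Call:
arm_command(
  rows=[
    [-0.006, 0.03, 0.005, 0, 0, 0],
    [-0.006, 0.055, 0.011, 0, 0, 0],
    [-0.006, 0.076, 0.017, 0, 0, 0],
    [-0.006, 0.11, 0.032, 0, 0, 0],
    [-0.006, 0.143, 0.05, 0, 0, 0],
    [-0.006, 0.174, 0.072, 0, 0, 0],
    [-0.006, 0.203, 0.096, 0, 0, 0],
    [-0.006, 0.203, 0.096, 0, 0, 0],
  ],
)

```text
time_s: 4.5
position: [0.5582, -0.0605, 0.1892]
ee_rot: [-0.028, 1.0, 0.002, -0.003]
force: [-0.0, 0.1, 0.8]
grip_width: 0.001
```

```bash
python3 -c "
from h import *
H=np.array([.5655,-.1535,.0825]);u=np.array([-.055,.9985,0]);z=np.array([0,0,1.])
T=[]
for f in (.75,.65,.55,.45,.35,.25,.15,.1):
    f-=.05
    C=H+.15*(u*np.cos(f)+z*np.sin(f))+.0025*(-u*np.sin(f)+z*np.cos(f))-.012*u; T.append((*C,93.1))
go(*T)"
```

```text
t 4.5 p [ 0.5582 -0.0605  0.1892] head 93.19 F [-0.   0.1  0.8] gw 0.001
[-0.0057, 0.0195, 0.0204, 0.0029, -0.0044, 0.001]
[-0.0059, 0.0425, 0.0499, 0.0029, -0.0044, 0.001]
[-0.0061, 0.0625, 0.0817, 0.0029, -0.0044, 0.001]
[-0.0064, 0.0792, 0.1152, 0.0029, -0.0044, 0.001]
[-0.0066, 0.0925, 0.1503, 0.0029, -0.0044, 0.001]
[-0.0069, 0.1022, 0.1865, 0.0029, -0.0044, 0.001]
[-0.0071, 0.1083, 0.2235, 0.0029, -0.0044, 0.001]
[-0.0072, 0.1099, 0.2422, 0.0029, -0.0044, 0.001]
```

Call:
arm_command(
  rows=[
    [-0.006, 0.02, 0.02, 0.003, -0.004, 0],
    [-0.006, 0.042, 0.05, 0.003, -0.004, 0],
    [-0.006, 0.062, 0.082, 0.003, -0.004, 0],
    [-0.006, 0.079, 0.115, 0.003, -0.004, 0],
    [-0.007, 0.092, 0.15, 0.003, -0.004, 0],
    [-0.007, 0.102, 0.187, 0.003, -0.004, 0],
    [-0.007, 0.108, 0.224, 0.003, -0.004, 0],
    [-0.007, 0.108, 0.224, 0.003, -0.004, 0],
  ],
)

```text
time_s: 5.3
position: [0.5552, -0.016, 0.0965]
ee_rot: [-0.028, 1.0, 0.0, -0.003]
force: [-0.9, 0.5, 0.2]
grip_width: -0.001
```

```bash
python3 -c "
from h import *
im=robot.capture('side');cv2.imwrite('pics/s2.png',im[:,:,::-1])
cv2.imwrite('pics/s2c.png',crop(im[:,:,::-1],190,50,140,160,3.7))
for c in('side',):
  for d in robot.outline_of('hold_bar',c)[:2]:
    ys,xs=np.nonzero(d['pixels']);print(round(d['p'],2),xs.min(),xs.max(),ys.min(),ys.max(),len(xs))
x,y=.5575,-.016
go((x,y,.090,93.1),(x,y,.087,93.1),(x,y,.085,93.1),(x,y,.083,93.1),(x,y,.11,93.1))"
```

```text
0.88 248 284 115 164 459
t 5.4 p [ 0.557  -0.0166  0.0987] head 93.19 F [-0.2 -1.1  0.4] gw -0.0
[-0.0013, 0.0015, 0.0219, 0.0001, -0.0018, 0.001]
[-0.0013, 0.0015, 0.0294, 0.0001, -0.0018, 0.001]
[-0.0013, 0.0015, 0.0344, 0.0001, -0.0018, 0.001]
[-0.0013, 0.0015, 0.0394, 0.0001, -0.0018, 0.001]
[-0.0011, 0.0016, -0.0281, 0.0001, -0.0018, 0.001]
```

View pics/s2c.png

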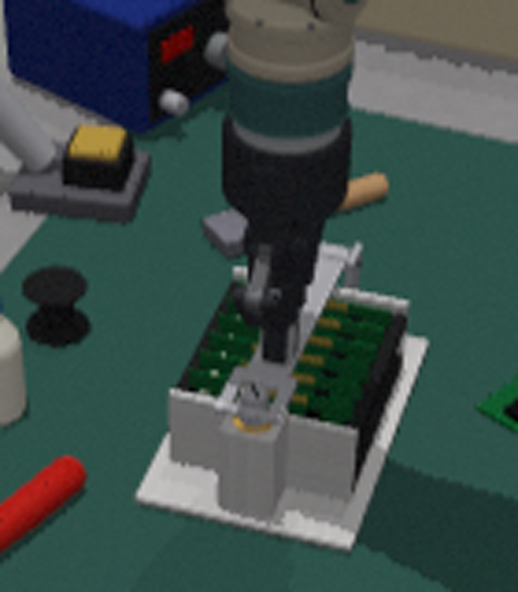

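The bar is nearly down with its eye around the pin (crop (262,385)). I'll press gently to the stop.

Call:
arm_command(
  rows=[
    [-0.001, 0.001, 0.01, 0, -0.002, 0],
    [-0.001, 0.001, 0.018, 0, -0.002, 0],
    [-0.001, 0.001, 0.024, 0, -0.002, 0],
    [-0.001, 0.001, 0.03, 0, -0.002, 0],
    [-0.001, 0.001, 0.03, 0, -0.002, 0],
  ],
)

```text
time_s: 5.9
position: [0.5573, -0.0163, 0.0866]
ee_rot: [-0.028, 1.0, 0.0, 0.0]
force: [-0.8, 0.7, 0.2]
grip_width: 0.005
```

Call:
arm_command(
  rows=[
    [0, 0, 0.004, 0, 0, 0],
    [0, 0, 0.007, 0, 0, 0],
    [0, 0, 0.007, 0, 0, 0],
  ],
)

```text
time_s: 6.2
position: [0.5573, -0.0163, 0.085]
ee_rot: [-0.028, 1.0, 0.0, 0.0]
force: [-2.6, -0.4, 7.8]
grip_width: -0.004
```

Call:
arm_command(
  rows=[
    [0, 0, 0.003, 0, 0, 0],
    [0, 0, 0.005, 0, 0, 0],
    [0, 0, 0.005, 0, 0, 0],
  ],
)

```text
time_s: 6.5
position: [0.5573, -0.0163, 0.0849]
ee_rot: [-0.028, 1.0, -0.0, 0.0]
force: [-4.9, 0.4, 12.6]
grip_width: 0.005
```

```bash
python3 -c "
from h import *
go((.557,-.016,.17,93),(.644,.3175,.17,91))"
```

```text
t 6.5 p [ 0.5573 -0.0163  0.0849] head 93.19 F [-4.9  0.4 12.6] gw 0.005
[0.0007, 0.0008, -0.2127, -0.0001, 0.0003, 0.0021]
[-0.2629, 0.8211, -0.2127, -0.0001, 0.0003, 0.0243]
```

Call:
arm_command(
  rows=[
    [0, 0, -0.1, 0, 0, 0],
    [0, 0, -0.21, 0, 0, 0],
    [-0.02, 0.1, -0.213, 0, 0, 0.01],
    [-0.263, 0.821, -0.213, 0, 0, 0.024],
    [-0.263, 0.821, -0.213, 0, 0, 0.024],
    [-0.263, 0.821, -0.213, 0, 0, 0.024],
    [-0.263, 0.821, -0.213, 0, 0, 0.024],
    [-0.263, 0.821, -0.213, 0, 0, 0.024],
  ],
  claw=-0.1,
)

```text
time_s: 7.3
position: [0.6297, 0.2669, 0.1699]
ee_rot: [-0.009, 1.0, -0.0, 0.0]
force: [0.9, 0.4, 0.1]
grip_width: 0.453
```

```bash
python3 - <<'E'
from h import *
a=robot.capture('side')[:,:,::-1];b=robot.capture('top')[:,:,::-1]
cv2.imwrite('pics/a3.png',np.hstack([crop(a,244,140,32,32,12),crop(b,284,156,32,32,12)]))
for c in("side","top"):
    for q in("pin_top","pin_hole","bar_hinge"):
        print(c,q,[(round(d['p'],2),np.round(d['centre'],4).tolist()) for d in robot.spot_point(q,c)][:1])
for d in robot.outline_of('hold_bar','side')[:1]:
    ys,xs=np.nonzero(d['pixels']);print(round(d['p'],2),xs.min(),xs.max(),ys.min(),ys.max(),len(xs))
go((.644,.3175,.06,91),(.644,.3175,.03,91),(.644,.3175,.002,91))
E
```

```text
side pin_top [(0.8, [0.5505, 0.0265, 0.0997])]
side pin_hole [(0.56, [0.5559, 0.0251, 0.0929])]
side bar_hinge [(0.6, [0.5672, -0.1508, 0.0773])]
top pin_top [(0.97, [0.5551, 0.0235, 0.1014])]
top pin_hole [(0.65, [0.5588, 0.027, 0.0893])]
top bar_hinge [(0.65, [0.5672, -0.1541, 0.0866])]
0.92 249 283 115 168 620
t 7.75 p [0.6294 0.2635 0.1702] head 90.92 F [ 0.4 -0.   0.8] gw 0.451
[-0.0387, 0.1344, 0.2754, -0.0003, 0.0001, -0.0008]
[-0.0387, 0.1344, 0.3504, -0.0003, 0.0001, -0.0008]
[-0.0387, 0.1345, 0.4204, -0.0003, 0.0001, -0.0008]
```

View pics/a3.png

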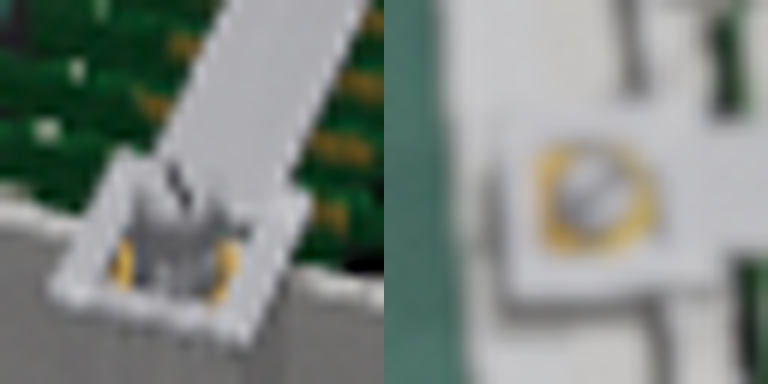

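Call:
arm_command(
  rows=[
    [-0.039, 0.134, 0.1, 0, 0, 0],
    [-0.039, 0.134, 0.2, 0, 0, 0],
    [-0.039, 0.134, 0.3, 0, 0, 0],
    [-0.039, 0.134, 0.35, 0, 0, 0],
    [-0.039, 0.134, 0.35, 0, 0, 0],
  ],
)

```text
time_s: 8.25
position: [0.6404, 0.3148, 0.0254]
ee_rot: [-0.007, 1.0, -0.002, -0.004]
force: [-0.1, -0.5, -0.5]
grip_width: 0.45
```

```bash
python3 - <<'E'
from h import *
p=ray((258.3,154.0),"side",.1025);q=ray((259.8,157.7),"side",.1025);d=q-p;print(p,q,np.degrees(np.arctan2(d[1],d[0]))-90, (p+q)/2)
p=ray((284+(580-384)/12,156+215/12),"top",.1025);q=ray((284+(615-384)/12,156+180/12),"top",.1025);d=p-q;print(p,q,np.degrees(np.arctan2(d[1],d[0]))-90,(p+q)/2)
a=robot.capture('side')[:,:,::-1];cv2.imwrite('pics/a4.png',crop(a,120,200,120,100,5))
b=robot.capture('top')[:,:,::-1]
go((.644,.3175,.03,91),(.644,.3175,.012,91),(.644,.3175,.002,91))
E
```

```text
[0.55695291 0.02358411 0.1025    ] [0.5489848  0.03456565 0.1025    ] 35.964322032035156 [0.55296885 0.02907488 0.1025    ]
[0.54958475 0.02638779 0.1025    ] [0.55698715 0.01876897 0.1025    ] 44.17454997372349 [0.55328595 0.02257838 0.1025    ]
t 8.35 p [0.6444 0.3164 0.0306] head 90.86 F [-0.6 -0.3  0.3] gw 0.448
[0.0009, 0.0026, 0.0016, -0.0003, 0.0001, -0.0016]
[0.0009, 0.0027, 0.0466, -0.0003, 0.0001, -0.0016]
[0.0009, 0.0027, 0.0716, -0.0003, 0.0001, -0.0016]
```

View pics/a4.png

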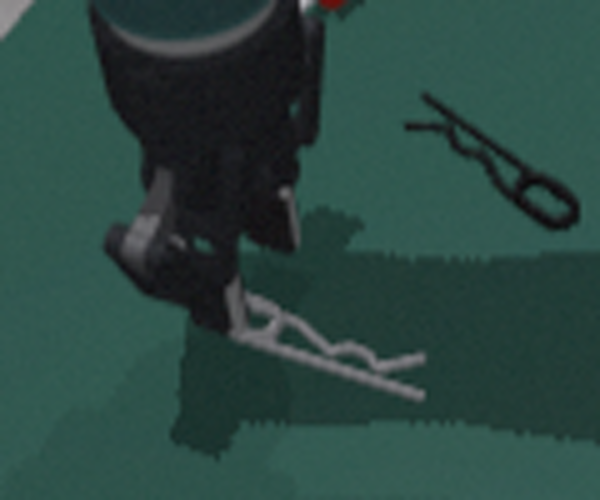

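The open fingers straddle the silver clip's loop (crop (255,315)), and the straight leg points to (422,395). I'll go down and grip.

Call:
arm_command(
  rows=[
    [0.001, 0.003, 0.025, 0, 0, 0],
    [0.001, 0.003, 0.05, 0, 0, 0],
    [0.001, 0.003, 0.068, 0, 0, 0],
    [0.001, 0.003, 0.073, 0, 0, 0],
    [0.001, 0.003, 0.073, 0, 0, 0],
  ],
)

```text
time_s: 8.85
position: [0.6435, 0.3174, 0.0008]
ee_rot: [-0.008, 1.0, -0.0, -0.0]
force: [-0.5, -1.2, -0.3]
grip_width: 0.453
```

Call:
arm_command(
  rows=[
    [0, 0, 0, 0, 0, 0],
    [0, 0, 0, 0, 0, 0],
    [0, 0, 0, 0, 0, 0],
    [0, 0, 0, 0, 0, 0],
    [0, 0, 0, 0, 0, 0],
  ],
  claw=-1,
)

```text
time_s: 9.35
position: [0.6439, 0.3177, 0.0013]
ee_rot: [-0.008, 1.0, -0.0, -0.0]
force: [-0.7, -1.4, 1.3]
grip_width: 0.203
```

```bash
python3 - <<'E'
from h import *
u=np.array([-.055,.9985]);ex=np.array([.9985,.055]);P=np.array([.5555,.0248])
def tcp(s,lat=0):  # s: seat short of pin along u ; lat along rack x
    return P+u*(.051+s)+ex*(.008+lat)
t=tcp(.085)
go((.6439,.3177,.15,90.9),(t[0],t[1],.15,183.2))
E
```

```text
t 9.35 p [0.6439 0.3177 0.0013] head 90.86 F [-0.7 -1.4  1.3] gw 0.203
[-0.0, -0.0001, -0.3718, -0.0003, -0.0001, -0.0004]
[0.2256, -0.3884, -0.3716, -0.0002, -0.0003, -1.026]
```

Call:
arm_command(
  rows=[
    [0, 0, -0.1, 0, 0, 0],
    [0, 0, -0.2, 0, 0, 0],
    [0, 0, -0.3, 0, 0, -0.05],
    [0.05, -0.1, -0.372, 0, 0, -0.14],
    [0.1, -0.18, -0.372, 0, 0, -0.23],
    [0.15, -0.25, -0.372, 0, 0, -0.32],
    [0.2, -0.32, -0.372, 0, 0, -0.41],
    [0.2, -0.32, -0.372, 0, 0, -0.5],
  ],
)

```text
time_s: 10.15
position: [0.5619, 0.1854, 0.1494]
ee_rot: [-0.391, 0.92, -0.0, -0.003]
force: [0.2, 0.8, -1.4]
grip_width: 0.205
```

```bash
python3 - <<'E'
from h import *
u=np.array([-.055,.9985]);ex=np.array([.9985,.055]);P=np.array([.5555,.0248])
t=P+u*(.051+.085)+ex*.008
go((t[0],t[1],.15,183.2))
E
```

```text
t 10.15 p [0.5619 0.1854 0.1494] head 136.04 F [ 0.2  0.8 -1.4] gw 0.205
[0.0539, -0.0317, -0.0013, 0.0023, -0.0026, -0.524]
```

Call:
arm_command(
  rows=[
    [0.054, -0.032, -0.001, 0.002, -0.003, -0.1],
    [0.054, -0.032, -0.001, 0.002, -0.003, -0.2],
    [0.054, -0.032, -0.001, 0.002, -0.003, -0.3],
    [0.054, -0.032, -0.001, 0.002, -0.003, -0.4],
    [0.054, -0.032, -0.001, 0.002, -0.003, -0.524],
    [0.054, -0.032, -0.001, 0.002, -0.003, -0.524],
    [0.054, -0.032, -0.001, 0.002, -0.003, -0.524],
    [0.054, -0.032, -0.001, 0.002, -0.003, -0.524],
  ],
)

```text
time_s: 10.95
position: [0.5558, 0.1609, 0.1497]
ee_rot: [0.726, -0.688, -0.0, 0.0]
force: [0.4, 0.1, -0.1]
grip_width: 0.202
```

```bash
python3 - <<'E'
from h import *
a=robot.capture('side')[:,:,::-1];b=robot.capture('top')[:,:,::-1]
cv2.imwrite('pics/side5.png',a);cv2.imwrite('pics/top5.png',b)
cv2.imwrite('pics/a5.png',np.hstack([crop(a,195,120,80,100,5),crop(b,235,130,80,100,5)]))
for c in("side","top"):
    for q in("clip_tip","clip_seat","clip_loop"):
        print(c,q,[(round(d['p'],2),np.round(d['centre'],4).tolist()) for d in robot.spot_point(q,c) if d['centre'][2]>.05][:2])
go()
E
```

```text
side clip_tip []
side clip_seat [(0.61, [0.5541, 0.107, 0.1476])]
side clip_loop [(0.46, [0.5563, 0.1601, 0.1511])]
top clip_tip [(0.59, [0.5542, 0.0238, 0.1007]), (0.5, [0.5523, 0.0737, 0.1546])]
top clip_seat [(0.49, [0.5565, 0.0255, 0.0907]), (0.4, [0.5504, 0.1067, 0.1523])]
top clip_loop []
t 11.35 p [0.5561 0.161  0.1499] head -176.81 F [-0.4  0.1 -0.5] gw 0.201
```

View pics/a5.png

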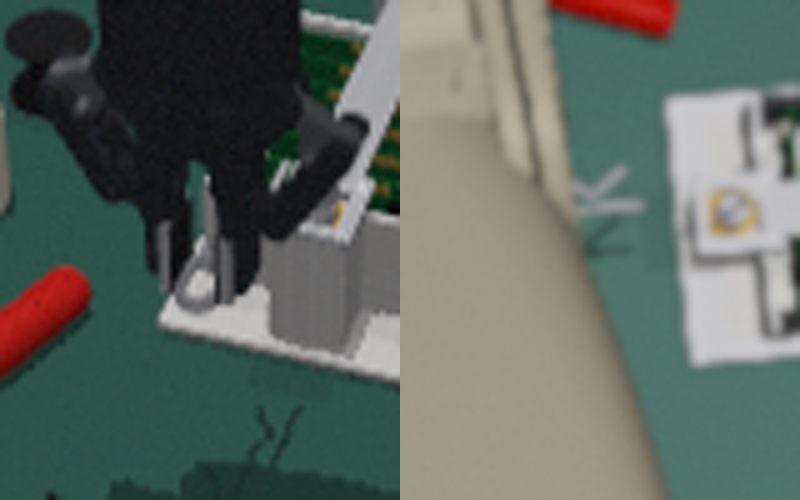

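```bash
python3 - <<'E'
from h import *
u=np.array([-.055,.9985]);ex=np.array([.9985,.055])
pin=ray((235+(735-400)/5,130+212/5),"top",.1025)[:2]
tip=ray((283.4,171.2),"top",.1506)[:2]; tcp=np.array([.5561,.161])
print("pin(top)",pin,"tip",tip,"pred tip",tcp-u*.087-ex*.008)
P=np.array([.5555,.0248])
for n,q in(("tip vs pin image",tip-pin),("tip vs P",tip-P),("pred vs P",tcp-u*.087-ex*.008-P)): print(n,q@u,q@ex)
# side pin centre: ellipse from earlier crop a3
print("pin side",ray((244+180/12,140+192/12),"side",.1025))
E
```

```text
pin(top) [0.55342743 0.02204291] tip [0.55198096 0.07166361] pred tip [0.552897  0.0736905]
tip vs pin image 0.049625823126126144 0.0012848392192364901
tip vs P 0.04698686427045689 -0.0009362643923663279
pred vs P 0.048960329250000004 8.988200000008888e-05
pin side [0.55286579 0.02964264 0.1025    ]
```

```bash
cat >> h.py <<'E'
u=np.array([-.055,.9985]);ex=np.array([.9985,.055]);P=np.array([.5555,.0248])
def T(s,lat,z):
    "tool target: seat short of pin by s, lateral lat (rack x), tcp z"
    t=P+u*(.051+s)+ex*(.008+lat);return (t[0],t[1],z,183.15)
def where():
    s=robot.read_state();d=np.array(s['position'])[:2]-P;print("s %.2f lat %.2f mm z %.2f"%(1e3*(d@u-.051),1e3*(d@ex-.008),1e3*s['position'][2]),"F along u %.1f lat %.1f z %.1f"%(np.array(s['force'])[:2]@u,np.array(s['force'])[:2]@ex,s['force'][2]))
E
python3 -c "
from h import *
where();go(T(.062,-.0055,.1),T(.062,-.0055,.0885),T(.049,-.0055,.0885))"
```

```text
s 84.92 lat 0.08 mm z 149.89 F along u 0.2 lat -0.4 z -0.5
t 11.35 p [0.5561 0.161  0.1499] head -176.81 F [-0.4  0.1 -0.5] gw 0.201
[0.0574, 0.014, 0.1247, 0.0001, 0.0005, 0.0004]
[0.0574, 0.014, 0.1534, 0.0001, 0.0005, 0.0004]
[0.0899, 0.014, 0.1534, 0.0001, 0.0005, 0.0004]
```

Call:
arm_command(
  rows=[
    [0.057, 0.014, 0.06, 0, 0, 0],
    [0.057, 0.014, 0.125, 0, 0, 0],
    [0.057, 0.014, 0.14, 0, 0, 0],
    [0.057, 0.014, 0.153, 0, 0, 0],
    [0.075, 0.014, 0.153, 0, 0, 0],
    [0.09, 0.014, 0.153, 0, 0, 0],
    [0.09, 0.014, 0.153, 0, 0, 0],
  ],
)

```text
time_s: 12.05
position: [0.5536, 0.1241, 0.0898]
ee_rot: [0.726, -0.687, 0.001, -0.001]
force: [0.0, 0.4, -1.0]
grip_width: 0.205
```

```bash
python3 - <<'E'
from h import *
where()
for i in range(4):
  a=robot.capture('side').astype(float)/4+(a if i else 0)
  b=robot.capture('top').astype(float)/4+(b if i else 0)
a=a[:,:,::-1].astype(np.uint8);b=b[:,:,::-1].astype(np.uint8)
cv2.imwrite('pics/a6.png',np.hstack([crop(a,236,140,36,40,11),crop(b,280,154,36,40,11)]))
where()
E
```

```text
s 48.27 lat -4.40 mm z 89.84 F along u 0.4 lat 0.0 z -1.0
s 49.10 lat -5.49 mm z 88.77 F along u -0.6 lat 0.6 z -0.0
```

View pics/a6.png

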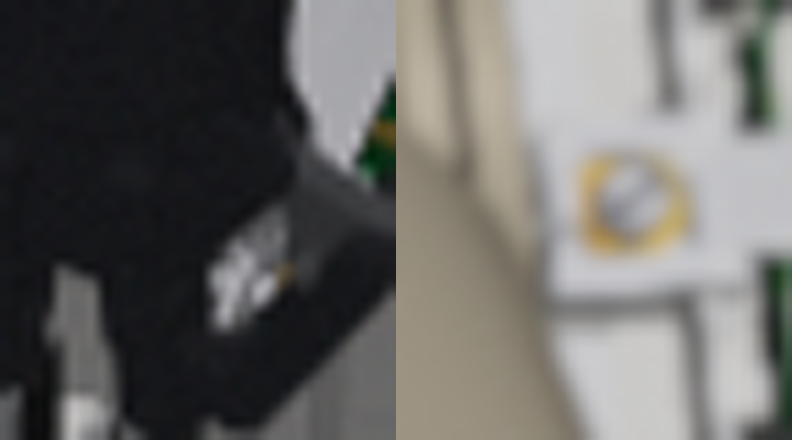

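Call:
arm_command(
  rows=[
    [0, 0, 0.0025, 0, 0, 0],
    [0, 0, 0.005, 0, 0, 0],
    [0, 0, 0.005, 0, 0, 0],
    [0, 0, 0.005, 0, 0, 0],
  ],
)

```text
time_s: 12.85
position: [0.5524, 0.1249, 0.0866]
ee_rot: [0.727, -0.687, -0.0, -0.0]
force: [-0.6, 0.4, -1.6]
grip_width: 0.204
```

Call:
arm_command(
  rows=[
    [0, 0, 0.001, 0, 0, 0],
    [0, 0, 0.002, 0, 0, 0],
    [0, 0, 0.002, 0, 0, 0],
  ],
)

```text
time_s: 13.15
position: [0.5525, 0.1249, 0.0859]
ee_rot: [0.727, -0.687, -0.0, -0.0]
force: [-0.4, 0.3, 1.1]
grip_width: 0.203
```

Call:
arm_command(
  rows=[
    [0, 0, 0.001, 0, 0, 0],
    [0, 0, 0.002, 0, 0, 0],
    [0, 0, 0.002, 0, 0, 0],
  ],
)

```text
time_s: 13.45
position: [0.5526, 0.1249, 0.0852]
ee_rot: [0.727, -0.687, -0.0, -0.0]
force: [-1.1, 0.2, 1.7]
grip_width: 0.202
```

Call:
arm_command(
  rows=[
    [0, 0, 0.001, 0, 0, 0],
    [0, 0, 0.002, 0, 0, 0],
    [0, 0, 0.002, 0, 0, 0],
  ],
)

```text
time_s: 13.75
position: [0.5527, 0.125, 0.0845]
ee_rot: [0.727, -0.687, -0.0, -0.0]
force: [-0.6, -0.3, 2.3]
grip_width: 0.206
```

```bash
python3 - <<'E'
from h import *
where();print(robot.read_state()['torque'])
for i in range(6):
  b=robot.capture('top').astype(float)/6+(b if i else 0); s=robot.read_state(); print(s['force'].round(2),s['torque'].round(3))
E
```

```text
s 49.15 lat -5.27 mm z 84.48 F along u -0.2 lat -0.6 z 2.3
[-0.07714142  0.02872754  0.04465018]
[-0.16  0.72  1.08] [-0.103  0.084  0.001]
[-0.11  0.56  2.43] [-0.147  0.056 -0.05 ]
[0.28 0.17 1.51] [-0.125  0.032 -0.023]
[-0.27  0.44  1.34] [-0.03  -0.     0.006]
[-0.92 -0.26  1.33] [-0.057  0.073  0.004]
[ 0.47 -0.57  2.08] [-0.067  0.013 -0.033]
```

Call:
arm_command(
  rows=[
    [0, 0, -0.001, 0, 0, 0],
    [0, 0, -0.002, 0, 0, 0],
    [0, 0, -0.002, 0, 0, 0],
  ],
)

```text
time_s: 14.35
position: [0.5527, 0.1249, 0.0852]
ee_rot: [0.727, -0.687, -0.0, -0.0]
force: [-0.1, 0.1, 0.8]
grip_width: 0.204
```

```bash
cat >> h.py <<'E'
def avg(n=8):
    A=[]
    for i in range(n):
        robot.capture('top');s=robot.read_state();A.append(np.r_[s['force'],s['torque']])
    print("avgF",np.mean(A,0).round(2));where()
E
python3 -c "
from h import *
avg()"
```

```text
avgF [ 0.07  0.05  1.12 -0.04 -0.   -0.01]
s 49.10 lat -5.30 mm z 85.22 F along u 0.1 lat 0.6 z 1.1
```

Call:
arm_command(
  rows=[
    [0, 0, -0.001, 0, 0, 0],
    [0, 0, -0.003, 0, 0, 0],
    [0, 0, -0.003, 0, 0, 0],
  ],
)

```text
time_s: 15.05
position: [0.5525, 0.1249, 0.0863]
ee_rot: [0.727, -0.687, -0.0, -0.0]
force: [0.1, -1.3, -0.2]
grip_width: 0.207
```

```bash
python3 -c "
from h import *
avg()"
```

```text
avgF [-0.43  0.05 -0.47  0.03  0.01 -0.01]
s 49.13 lat -5.40 mm z 86.34 F along u -0.3 lat 0.0 z -1.5
```

Call:
arm_command(
  rows=[
    [0, 0, -0.003, 0, 0, 0],
    [0, 0, -0.0055, 0, 0, 0],
    [0, 0, -0.0055, 0, 0, 0],
  ],
)

```text
time_s: 15.75
position: [0.5528, 0.1249, 0.0888]
ee_rot: [0.727, -0.687, -0.0, -0.0]
force: [-0.6, 0.5, -0.4]
grip_width: 0.202
```

```bash
python3 -c "
from h import *
avg()"
```

```text
avgF [ 0.01 -0.34 -0.5   0.02 -0.01 -0.01]
s 49.12 lat -5.44 mm z 88.49 F along u -1.2 lat -0.1 z -0.6
```

Call:
arm_command(
  rows=[
    [0.005, 0, 0.001, 0, 0, 0],
    [0.008, 0, 0.001, 0, 0, 0],
    [0.01, 0, 0.001, 0, 0, 0],
    [0.01, 0, 0.001, 0, 0, 0],
  ],
)

```text
time_s: 16.55
position: [0.5528, 0.1208, 0.0881]
ee_rot: [0.727, -0.687, -0.0, -0.0]
force: [-0.1, 0.3, -0.6]
grip_width: 0.204
```

Call:
arm_command(
  rows=[
    [0.002, 0, 0, 0, 0, 0],
    [0.004, 0, 0, 0, 0, 0],
    [0.004, 0, 0, 0, 0, 0],
  ],
)

```text
time_s: 16.85
position: [0.5529, 0.1191, 0.0881]
ee_rot: [0.726, -0.687, -0.0, -0.0]
force: [0.2, 0.2, 0.4]
grip_width: 0.204
```

```bash
python3 -c "
from h import *
avg(4)"
```

```text
avgF [ 0.37  0.04 -0.43 -0.01  0.01 -0.01]
s 43.39 lat -5.42 mm z 88.10 F along u 0.2 lat 0.5 z -0.2
```

Call:
arm_command(
  rows=[
    [0.002, 0, 0, 0, 0, 0],
    [0.003, 0, 0, 0, 0, 0],
    [0.003, 0, 0, 0, 0, 0],
  ],
)

```text
time_s: 17.35
position: [0.553, 0.1179, 0.0881]
ee_rot: [0.727, -0.687, -0.0, -0.0]
force: [0.3, -0.4, 0.2]
grip_width: 0.204
```

```bash
python3 -c "
from h import *
avg(4)"
```

```text
avgF [-0.13  0.32 -0.14 -0.    0.   -0.02]
s 42.19 lat -5.40 mm z 88.11 F along u 0.1 lat -0.5 z 0.3
```

Call:
arm_command(
  rows=[
    [0.002, 0, 0, 0, 0, 0],
    [0.003, 0, 0, 0, 0, 0],
    [0.003, 0, 0, 0, 0, 0],
  ],
)

```text
time_s: 17.85
position: [0.553, 0.1167, 0.0881]
ee_rot: [0.726, -0.687, -0.0, -0.0]
force: [0.3, 0.6, -0.1]
grip_width: 0.2
```

```bash
python3 -c "
from h import *
avg(4)"
```

```text
avgF [ 0.06  0.   -0.1   0.   -0.01  0.02]
s 40.99 lat -5.41 mm z 88.10 F along u 0.1 lat 0.5 z 0.4
```

Call:
arm_command(
  rows=[
    [0.002, 0, 0, 0, 0, 0],
    [0.003, 0, 0, 0, 0, 0],
    [0.003, 0, 0, 0, 0, 0],
  ],
)

```text
time_s: 18.35
position: [0.5534, 0.1156, 0.0882]
ee_rot: [0.727, -0.687, -0.0, -0.0]
force: [0.2, -1.4, -1.3]
grip_width: 0.201
```

```bash
python3 -c "
from h import *
avg(4)"
```

```text
avgF [ 0.69  0.21  0.09  0.06 -0.1   0.03]
s 39.79 lat -5.24 mm z 88.19 F along u -0.3 lat 1.0 z 0.1
```

Call:
arm_command(
  rows=[
    [0.002, 0, 0, 0, 0, 0],
    [0.004, 0, 0, 0, 0, 0],
    [0.004, 0, 0, 0, 0, 0],
  ],
)

```text
time_s: 18.85
position: [0.5539, 0.1141, 0.0884]
ee_rot: [0.727, -0.687, 0.0, -0.001]
force: [1.5, 0.4, 0.1]
grip_width: 0.205
```

```bash
python3 -c "
from h import *
avg(5)"
```

```text
avgF [ 1.51  0.34 -0.26  0.17 -0.39  0.17]
s 38.15 lat -4.78 mm z 88.37 F along u 0.6 lat 2.1 z -0.2
```

Call:
arm_command(
  rows=[
    [0, -0.002, 0.0005, 0, 0, 0],
    [0, -0.004, 0.0005, 0, 0, 0],
    [0, -0.006, 0.0005, 0, 0, 0],
    [0, -0.008, 0.0005, 0, 0, 0],
    [0, -0.008, 0.0005, 0, 0, 0],
  ],
)

```text
time_s: 19.6
position: [0.5558, 0.1139, 0.0876]
ee_rot: [0.726, -0.687, -0.001, 0.0]
force: [-1.4, 0.2, -0.4]
grip_width: 0.205
```

```bash
python3 -c "
from h import *
avg(4)"
```

```text
avgF [-2.15 -0.77 -0.05 -0.13  0.48 -0.17]
s 38.00 lat -2.47 mm z 87.79 F along u 0.1 lat -2.1 z -0.1
```

Call:
arm_command(
  rows=[
    [0, -0.003, 0, 0, 0, 0],
    [0, -0.006, 0, 0, 0, 0],
    [0, -0.009, -0.0005, 0, 0, 0],
    [0, -0.012, -0.0005, 0, 0, 0],
    [0, -0.012, -0.0005, 0, 0, 0],
  ],
)

```text
time_s: 20.3
position: [0.5596, 0.1141, 0.0874]
ee_rot: [0.726, -0.687, -0.001, 0.001]
force: [-5.7, -1.2, 0.1]
grip_width: 0.207
```

```bash
python3 -c "
from h import *
avg(4)"
```

```text
avgF [-5.19 -1.11  0.35 -0.21  1.15 -0.43]
s 37.89 lat 0.93 mm z 87.39 F along u -0.9 lat -5.4 z 0.3
```

Call:
arm_command(
  rows=[
    [0, -0.003, -0.001, 0, 0, 0],
    [0, -0.005, -0.001, 0, 0, 0],
    [0, -0.005, -0.001, 0, 0, 0],
  ],
)

```text
time_s: 20.8
position: [0.56, 0.114, 0.0872]
ee_rot: [0.726, -0.688, -0.002, 0.003]
force: [-4.8, -0.7, 0.5]
grip_width: 0.201
```

```bash
python3 - <<'E'
from h import *
avg(3)
for i in range(4):
  b=robot.capture('top').astype(float)/4+(b if i else 0)
b=b[:,:,::-1].astype(np.uint8)
cv2.imwrite('pics/a7.png',crop(b,284,154,36,36,14))
E
```

```text
avgF [-5.3  -0.81  0.53 -0.19  1.28 -0.47]
s 37.79 lat 1.39 mm z 87.15 F along u -0.9 lat -5.7 z 0.3
```

View pics/a7.png

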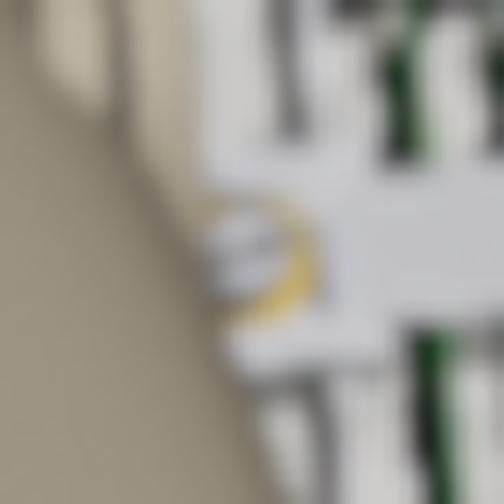

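```bash
python3 -c "
from h import *
go(T(.0378,.003,.088),T(.0365,.003,.088),T(.0365,.0015,.088))"
```

```text
t 21.15 p [0.56   0.114  0.0872] head -176.89 F [-5.4 -0.6  0.5] gw 0.204
[-0.0, -0.004, -0.002, 0.0043, -0.0001, -0.0004]
[0.0032, -0.004, -0.002, 0.0043, -0.0001, -0.0004]
[0.0032, -0.0003, -0.002, 0.0043, -0.0001, -0.0004]
```

Call:
arm_command(
  rows=[
    [0, -0.003, -0.001, 0.004, 0, 0],
    [0, -0.006, -0.002, 0.004, 0, 0],
    [0, -0.008, -0.0025, 0.004, 0, 0],
    [0, -0.008, -0.003, 0.004, 0, 0],
    [0, -0.008, -0.003, 0.004, 0, 0],
  ],
)

```text
time_s: 21.65
position: [0.561, 0.1138, 0.0874]
ee_rot: [0.726, -0.688, -0.002, 0.002]
force: [-6.9, -0.9, -0.4]
grip_width: 0.203
```

```bash
python3 -c "
from h import *
avg(4);go()"
```

```text
avgF [-6.26 -0.98  0.57 -0.28  1.45 -0.54]
s 37.57 lat 2.38 mm z 87.44 F along u -0.3 lat -7.0 z 0.4
t 21.85 p [0.561  0.1138 0.0874] head -176.94 F [-7.  -0.7  0.4] gw 0.204
```

Call:
arm_command(
  rows=[
    [0.002, -0.003, -0.001, 0.002, 0, 0],
    [0.004, -0.003, -0.002, 0.002, 0, 0],
    [0.006, -0.003, -0.002, 0.002, 0, 0],
    [0.008, -0.003, -0.002, 0.002, 0, 0],
    [0.008, -0.003, -0.002, 0.002, 0, 0],
  ],
)

```text
time_s: 22.35
position: [0.5608, 0.1112, 0.0876]
ee_rot: [0.726, -0.688, -0.002, 0.002]
force: [-5.0, 1.8, -0.6]
grip_width: 0.206
```

```bash
python3 -c "
from h import *
avg(4);go()"
```

```text
avgF [-5.45  0.55 -0.85  0.2   1.21 -0.43]
s 34.99 lat 2.06 mm z 87.52 F along u 1.1 lat -6.0 z -0.4
t 22.55 p [0.5608 0.1112 0.0875] head -176.95 F [-6.   0.8 -0.4] gw 0.204
```

Call:
arm_command(
  rows=[
    [0.004, -0.001, -0.001, 0.002, 0, 0],
    [0.007, 0, -0.001, 0.002, 0, 0],
    [0.01, 0.001, -0.002, 0.002, 0, 0],
    [0.013, 0.001, -0.002, 0.002, 0, 0],
    [0.013, 0.001, -0.002, 0.002, 0, 0],
  ],
)

```text
time_s: 23.05
position: [0.5607, 0.1056, 0.0883]
ee_rot: [0.726, -0.688, -0.001, 0.001]
force: [-4.2, -0.2, -1.0]
grip_width: 0.205
```

```bash
python3 -c "
from h import *
avg(4);go()"
```

```text
avgF [-4.47 -0.32 -0.83 -0.04  0.92 -0.31]
s 29.43 lat 1.60 mm z 88.30 F along u -0.2 lat -4.8 z -0.6
t 23.25 p [0.5607 0.1056 0.0883] head -176.97 F [-4.8 -0.4 -0.6] gw 0.202
```

Call:
arm_command(
  rows=[
    [0.004, 0.002, 0, 0.001, 0, 0],
    [0.008, 0.003, 0, 0.001, 0, 0],
    [0.012, 0.004, 0, 0.001, 0, 0],
    [0.013, 0.004, 0, 0.001, 0, 0],
    [0.013, 0.004, 0, 0.001, 0, 0],
  ],
)

```text
time_s: 23.75
position: [0.5603, 0.1001, 0.0887]
ee_rot: [0.726, -0.688, 0.001, -0.0]
force: [-1.2, 0.4, -0.2]
grip_width: 0.2
```

```bash
python3 -c "
from h import *
avg(4);go()"
```

```text
avgF [-1.26 -0.51 -0.11 -0.08  0.25 -0.06]
s 24.05 lat 0.71 mm z 88.61 F along u -0.3 lat -1.8 z 0.2
t 23.95 p [0.5601 0.1002 0.0886] head -176.96 F [-1.8 -0.4  0.2] gw 0.205
```

Call:
arm_command(
  rows=[
    [0.004, 0.001, 0, 0, 0, 0],
    [0.008, 0.001, 0, 0, 0, 0],
    [0.012, 0.001, 0.0005, 0, 0, 0],
    [0.016, 0.001, 0.0005, 0, 0, 0],
    [0.016, 0.001, 0.0005, 0, 0, 0],
  ],
)

```text
time_s: 24.45
position: [0.5605, 0.0948, 0.0886]
ee_rot: [0.726, -0.688, -0.0, -0.001]
force: [-0.9, 4.4, -0.3]
grip_width: 0.201
```

```bash
python3 -c "
from h import *
avg(4);go()"
```

```text
avgF [ 0.08  5.15 -0.58  1.13  0.    0.  ]
s 18.45 lat 0.79 mm z 88.57 F along u 5.5 lat 0.7 z -0.5
t 24.65 p [0.5605 0.0946 0.0886] head -176.92 F [ 0.4  5.6 -0.5] gw 0.201
```

Call:
arm_command(
  rows=[
    [0.004, 0, 0, 0, 0, 0],
    [0.008, 0, 0, 0, 0, 0],
    [0.012, 0, 0, 0, 0, 0],
    [0.015, 0, 0, 0, 0, 0],
    [0.015, 0, 0, 0, 0, 0],
  ],
)

```text
time_s: 25.15
position: [0.5612, 0.0881, 0.0887]
ee_rot: [0.726, -0.688, 0.001, -0.001]
force: [0.8, 2.0, -1.2]
grip_width: 0.203
```

```bash
python3 -c "
from h import *
avg(3);go()"
```

```text
avgF [ 0.85  1.36 -0.31  0.3  -0.17  0.06]
s 11.76 lat 1.19 mm z 88.71 F along u 1.7 lat 0.8 z -0.1
t 25.3 p [0.5612 0.088  0.0887] head -176.94 F [ 0.7  1.7 -0.1] gw 0.201
```

Call:
arm_command(
  rows=[
    [0.004, 0, 0, 0, 0, 0],
    [0.008, 0, 0, 0, 0, 0],
    [0.012, 0, 0, 0, 0, 0],
    [0.015, 0, 0, 0, 0, 0],
    [0.015, 0, 0, 0, 0, 0],
  ],
)

```text
time_s: 25.8
position: [0.5615, 0.0808, 0.0887]
ee_rot: [0.725, -0.688, 0.002, -0.0]
force: [0.6, -2.4, -0.3]
grip_width: 0.204
```

```bash
python3 -c "
from h import *
avg(3);go()"
```

```text
avgF [ 0.41 -2.83 -0.61 -0.67 -0.11  0.04]
s 4.70 lat 1.09 mm z 88.64 F along u -3.7 lat -0.2 z -1.1
t 25.95 p [0.5615 0.0809 0.0886] head -176.98 F [-0.  -3.7 -1.1] gw 0.201
```

Call:
arm_command(
  rows=[
    [0.004, 0, 0, 0, 0, 0],
    [0.008, 0, 0, 0, 0, 0],
    [0.008, 0, 0, 0, 0, 0],
    [0.008, 0, 0, 0, 0, 0],
  ],
)

```text
time_s: 26.35
position: [0.5615, 0.0779, 0.0886]
ee_rot: [0.726, -0.688, 0.001, -0.0]
force: [0.6, 0.7, -0.6]
grip_width: 0.202
```

```bash
python3 -c "
from h import *
avg(3);go()"
```

```text
avgF [ 0.4  -0.4  -0.45  0.01  0.04 -0.04]
s 1.64 lat 0.94 mm z 88.61 F along u -0.2 lat -0.5 z -0.8
t 26.5 p [0.5615 0.0779 0.0886] head -176.97 F [-0.5 -0.3 -0.8] gw 0.203
```

Call:
arm_command(
  rows=[
    [0.003, 0, 0, 0, 0, 0],
    [0.005, 0, 0, 0, 0, 0],
    [0.005, 0, 0, 0, 0, 0],
  ],
)

```text
time_s: 26.8
position: [0.5617, 0.0758, 0.0886]
ee_rot: [0.726, -0.688, 0.002, 0.0]
force: [0.4, 0.2, -1.6]
grip_width: 0.204
```

```bash
python3 -c "
from h import *
avg(3);go()"
```

```text
avgF [-0.2   0.17 -0.55 -0.    0.05 -0.02]
s -0.40 lat 0.95 mm z 88.63 F along u 0.6 lat -0.2 z -0.6
t 26.95 p [0.5617 0.0758 0.0886] head -176.97 F [-0.3  0.6 -0.6] gw 0.206
```

Call:
arm_command(
  rows=[
    [0.002, 0, 0, 0, 0, 0],
    [0.004, 0, 0, 0, 0, 0],
    [0.004, 0, 0, 0, 0, 0],
  ],
)

```text
time_s: 27.25
position: [0.5618, 0.0744, 0.0887]
ee_rot: [0.726, -0.688, 0.001, -0.0]
force: [-0.5, 0.5, -0.7]
grip_width: 0.205
```

```bash
python3 -c "
from h import *
avg(3);go()"
```

```text
avgF [ 0.13  1.23 -0.38  0.25 -0.04  0.01]
s -1.81 lat 1.04 mm z 88.66 F along u 0.6 lat 0.6 z -0.3
t 27.4 p [0.5618 0.0744 0.0887] head -176.97 F [ 0.6  0.6 -0.3] gw 0.201
```

Call:
arm_command(
  rows=[
    [-0.002, 0, 0, 0, 0, 0],
    [-0.002, 0, 0, 0, 0, 0],
  ],
)

```text
time_s: 27.6
position: [0.5617, 0.0751, 0.0886]
ee_rot: [0.726, -0.688, 0.002, 0.0]
force: [-1.6, -0.0, -0.4]
grip_width: 0.203
```

Call:
arm_command(
  rows=[
    [0, 0, 0, 0, 0, 0],
    [0, 0, 0, 0, 0, 0],
    [0, 0, 0, 0, 0, 0],
    [0, 0, 0, 0, 0, 0],
    [0, 0, -0.05, 0, 0, 0],
    [0, 0, -0.15, 0, 0, 0],
    [0, 0, -0.25, 0, 0, 0],
    [0, 0, -0.25, 0, 0, 0],
  ],
  claw=-0.1,
)

```text
time_s: 28.4
position: [0.5661, 0.0754, 0.1953]
ee_rot: [0.726, -0.688, 0.006, -0.004]
force: [0.8, -0.9, 0.2]
grip_width: 0.45
```

Call:
arm_command(
  rows=[
    [-0.5, 0, -0.1, 0, 0, 0],
    [-0.5, 0, -0.1, 0, 0, 0],
    [-0.5, 0, -0.1, 0, 0, 0],
    [-0.5, 0, -0.1, 0, 0, 0],
    [-0.5, 0, -0.1, 0, 0, 0],
    [-0.5, 0, -0.1, 0, 0, 0],
  ],
)

```text
time_s: 29.0
position: [0.5548, 0.2766, 0.2345]
ee_rot: [0.727, -0.687, 0.006, -0.004]
force: [-0.7, -1.1, -1.2]
grip_width: 0.45
```

```bash
python3 - <<'E'
from h import *
a=robot.capture('side')[:,:,::-1];b=robot.capture('top')[:,:,::-1]
cv2.imwrite('pics/a8.png',np.hstack([crop(a,220,115,80,100,5),crop(b,260,125,80,100,5)]))
for c in("side","top"):
    for q in("clip_tip","clip_seat","clip_loop","pin_hole"):
        print(c,q,[(round(d['p'],2),np.round(d['centre'],4).tolist()) for d in robot.spot_point(q,c) if d['centre'][2]>.05][:2])
go()
E
```

```text
side clip_tip [(0.49, [0.5552, 0.0226, 0.1033]), (0.47, [0.5583, -0.0122, 0.0932])]
side clip_seat [(0.69, [0.5602, 0.0242, 0.088])]
side clip_loop [(0.51, [0.5632, 0.0751, 0.0836])]
side pin_hole [(0.91, [0.555, 0.0265, 0.0917])]
top clip_tip [(0.58, [0.5603, -0.0121, 0.0952])]
top clip_seat [(0.48, [0.5545, 0.0239, 0.0874])]
top clip_loop [(0.6, [0.5639, 0.0751, 0.0801])]
top pin_hole [(0.74, [0.5617, 0.0768, 0.0824]), (0.73, [0.5572, 0.0284, 0.0902])]
t 29.5 p [0.5551 0.2745 0.2346] head -177.02 F [-0.4  0.4 -0.6] gw 0.451
```

View pics/a8.png

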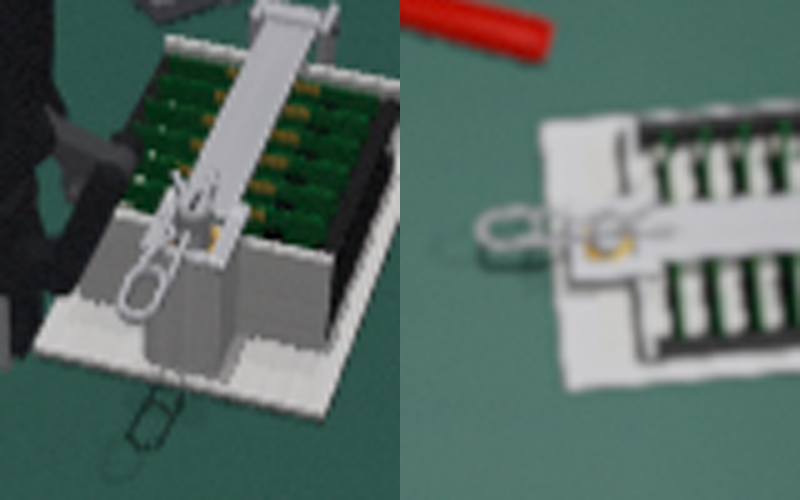

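The clip is seated: its loop hangs at about 51 mm from the pin, the sprung leg is round the pin, the bar is flat and the gripper is clear. Handing in.

```bash
python3 -c "
from bench import robot
robot.sign_off()"
```

```text
the job is handed in; nothing more can be done
```

I handed the job in at about 29.5 s, with the bar down and the larger silver clip fitted round the pin and let go. No verdict came back.

- **Bar:** I pushed it down with closed fingertips to its firm stop. Its top face read 85 mm with about 12 N on it.
- **Clip fitting:** I picked up the larger steel clip and felt its leg into the hole's mouth on the -x side. The leg then swung the pin into line with at most about 7 N read at the wrist. Riding over the bulge took about 5.5 N of push, and the clip snapped home.
- **Last checks:** Both cameras put the clip's loop 50 to 51 mm out from the pin (51 mm expected) and the leg tip 36 to 37 mm beyond it (36 expected). Before release there was 1 to 2 mm of force-free play either way in the waist. The gripper is clear and the small clip was never approached.
- **Doubts:** The camera fixes put `clip_seat` about 2 to 7 mm from `pin_hole`. The worst was the side camera's 6.8 mm (4 mm of it in height), outside the 4.5 mm limit. The position estimates are only good to about 4 mm, so I relied on the feel of the snap and the loop and tip spacing. The loop end also droops several millimetres in the picture.

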